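# Log a sample by pointing: short tube, free carousel place, confirm

### The job

Tell the sample logger which tube goes where: point down at the short tube in the white rack with the fingertips 1 to 4 cm above its cap and stay there for a full second, then point in the same way at the one free place of the round carousel and stay there for a full second, and then press the large key on the console down and let it come up again. Do not touch the tubes, the rack or the carousel, come down close over no other tube, do not press the small key, and leave everything else standing where it is.

Things in the scene. Friction and masses are not known exactly. Their poses are not given: they have to be found in the camera images.
- rack: White plastic tube rack, 95 (its x) x 140 (its y) x 50 mm high, fixed. Origin: centre of its underside, on the table; z up. Six holes at x = -22 or 22 mm and y = -44, 0 or 44 mm, with floors 10 mm above the table; a tube stands in each.
- short_tube: The short capped sample tube: clear, 16 mm in diameter, blue cap 19 mm in diameter, 70 mm long including the cap, standing loose in any one hole of the rack, its top 80 mm above the table, 30 mm lower than the five others. Origin: centre of its foot; z up along the tube.
- short_tube_top (a point): Centre of the top face of the short tube's cap, 80 mm above the table.
- tall_tube1: One of five tall capped tubes, same look and diameters as the short one but 100 mm long, loose in the rack; top 110 mm above the table. Origin: centre of its foot; z up.
- tall_tube2: One of five tall capped tubes, same look and diameters as the short one but 100 mm long, loose in the rack; top 110 mm above the table. Origin: centre of its foot; z up.
- tall_tube3: One of five tall capped tubes, same look and diameters as the short one but 100 mm long, loose in the rack; top 110 mm above the table. Origin: centre of its foot; z up.
- tall_tube4: One of five tall capped tubes, same look and diameters as the short one but 100 mm long, loose in the rack; top 110 mm above the table. Origin: centre of its foot; z up.
- tall_tube5: One of five tall capped tubes, same look and diameters as the short one but 100 mm long, loose in the rack; top 110 mm above the table. Origin: centre of its foot; z up.
- carousel: Round grey sample carousel, fixed, 184 mm in diameter, disc 16 mm high, standing on the table at any turn. Five white sleeves 26 mm in diameter stand on it, evenly spaced 66 mm from its centre, mouths 55 mm above the table; four hold capped tubes whose tops are 90 mm above the table, one is free. Low flat steel hub in the middle, 22 mm high. Origin: centre of the underside; z up; x points to the free sleeve.
- free_place (a point): Centre of the mouth of the free (empty) carousel sleeve, 55 mm above the table; opening 19 mm across, and no tube in it.
- taken_place1 (a point): Centre of the top of the cap of a tube standing in a carousel sleeve, 90 mm above the table.
- taken_place2 (a point): Centre of the top of the cap of a tube standing in a carousel sleeve, 90 mm above the table.
- taken_place3 (a point): Centre of the top of the cap of a tube standing in a carousel sleeve, 90 mm above the table.
- taken_place4 (a point): Centre of the top of the cap of a tube standing in a carousel sleeve, 90 mm above the table.
- console: White logging console, fixed, 110 (its x) x 130 (its y) mm, flat top 45 mm above the table. Origin: centre of the underside; z up. Two round black keys in grey housings on top near its -x edge: large at x -22, y 31 mm, small at x -22, y -37 mm; a flat dark display beyond them.
- confirm (a joint): Travel of the large key, m: 0 up, 0.006 fully down (takes 5 N, straight down); it counts as pressed beyond 0.004 and springs back up by itself.
- confirm_top (a point): Centre of the top face of the large key, 34 mm in diameter; moves down with the key.
- cancel (a joint): Travel of the small key, 16 mm in diameter, m: 0 up, 0.006 fully down. To be left alone.
- specimen_cup: Closed specimen jar, 60 mm in diameter, 65 mm high, loose bystander. Origin: centre of the underside.
- ointment_jar: Small amber closed jar, 44 mm in diameter, 45 mm high, loose bystander. Origin: centre of the underside.
- reagent_bottle: Amber bottle, 66 mm in diameter, 150 mm high, loose bystander. Origin: centre of the underside.
- cup: Yellow open cup, 70 mm across, 80 mm high, loose bystander. Origin: centre of the underside.
- marker: White and black marker pen lying flat, about 125 mm long, 13 mm thick, loose bystander. Origin: on the table under its barrel; x along the pen.

How it is judged:
On the way, in this order (a step that is already met when the one before it is completed fails the run):
1. the tool points at the short tube from just above for one second (horizontal distance between the grasp point and short_tube_top below 0.02 m and z of the grasp point in the frame of short_tube_top between 0.012 and 0.07 m), for 1 s.
2. the tool points at the free carousel place from just above for one second (horizontal distance between the grasp point and free_place below 0.02 m and z of the grasp point in the frame of free_place between 0.012 and 0.07 m), for 1 s.
3. the large key is pressed down (value of joint confirm above 0.004 m), for 0.05 s.
At the end, for the whole second after the job is handed in: Both keys are up again (under 2 mm of travel), all six tubes stand upright in their own holes (moved under 8 mm), and the loose bystanders are where they were (within 10 mm) (value of joint each of confirm, cancel below 0.002 m and distance of each of short_tube, tall_tube1, tall_tube2, tall_tube3, tall_tube4, tall_tube5 from where it was at the start of the episode below 0.008 m and angle between each of short_tube, tall_tube1, tall_tube2, tall_tube3, tall_tube4, tall_tube5's own z axis and vertical below 0.1 rad and distance of each of specimen_cup, ointment_jar, reagent_bottle, cup, marker from where it was at the start of the episode below 0.01 m); the robot touches nothing.
It fails at once if a tube, the rack or the carousel is touched (over 0.5 N) (contact force between any of the fingers, the arm and short_tube above 0.5 N or contact force between any of the fingers, the arm and tall_tube1 above 0.5 N or contact force between any of the fingers, the arm and tall_tube2 above 0.5 N or contact force between any of the fingers, the arm and tall_tube3 above 0.5 N or contact force between any of the fingers, the arm and tall_tube4 above 0.5 N or contact force between any of the fingers, the arm and tall_tube5 above 0.5 N or contact force between any of the fingers, the arm and rack above 0.5 N or contact force between any of the fingers, the arm and carousel above 0.5 N).
It fails at once if a tube is lifted or shifted (8 mm) (distance of any of short_tube, tall_tube1, tall_tube2, tall_tube3, tall_tube4, tall_tube5 from where it was at the start of the episode above 0.008 m).
It fails at once if the tool comes down over another tube (grasp point within 12 mm sideways and 45 mm above its cap) ((horizontal distance between the grasp point and tall_tube1 below 0.012 m and z of the grasp point in the frame of tall_tube1 below 0.145 m) or (horizontal distance between the grasp point and tall_tube2 below 0.012 m and z of the grasp point in the frame of tall_tube2 below 0.145 m) or (horizontal distance between the grasp point and tall_tube3 below 0.012 m and z of the grasp point in the frame of tall_tube3 below 0.145 m) or (horizontal distance between the grasp point and tall_tube4 below 0.012 m and z of the grasp point in the frame of tall_tube4 below 0.145 m) or (horizontal distance between the grasp point and tall_tube5 below 0.012 m and z of the grasp point in the frame of tall_tube5 below 0.145 m) or (horizontal distance between the grasp point and taken_place1 below 0.012 m and z of the grasp point in the frame of taken_place1 below 0.045 m) or (horizontal distance between the grasp point and taken_place2 below 0.012 m and z of the grasp point in the frame of taken_place2 below 0.045 m) or (horizontal distance between the grasp point and taken_place3 below 0.012 m and z of the grasp point in the frame of taken_place3 below 0.045 m) or (horizontal distance between the grasp point and taken_place4 below 0.012 m and z of the grasp point in the frame of taken_place4 below 0.045 m)).
It fails at once if the small key is pressed (2 mm) (value of joint cancel above 0.002 m).
It fails at once if a bystander is moved (10 mm) (distance of any of specimen_cup, ointment_jar, reagent_bottle, cup, marker from where it was at the start of the episode above 0.01 m).
It also fails if it takes over 54 s, if anything falls off the work surface, if the arm or the gripper's body presses on something with over 40 N, if the wrist force passes 120 N, or if a joint passes its speed limit or range.

### The arm

A 6-joint arm with a two-finger parallel gripper is mounted at the origin on the work surface. World frame = base frame: x ahead of the robot, y to its left, z up, the work surface at z = 0. Lengths are in m, angles in rad, forces in N, time in s.
With the tool pointing down it reaches from about 0.275 to 0.825 m from the base axis. Payload 4.9 kg.
Tool frame: the origin (TCP) lies midway between the tips of the shut fingers; the grasp point (between the pads) lies 19 mm behind it; x points along the fingers, y is the direction in which the jaws open and shut, and the axes are right-handed (so a half turn about x gives the same grasp; the last joint's range is limited). The gripper opens to 85 mm and grips with 20 to 120 N. Pads are 22 mm wide; open, the fingers measure 114 mm over their backs; the gripper's body (76 mm by 85 mm) begins 54 mm behind the grasp point. The pads swing forward as they close: fully open they stand 13 mm farther back than shut.
Start: joints at [1.064, 0.326, -0.193, 1.052, 0, 1.437], TCP at [0.2, 0.512, 0.231] pointing down, gripper open.
Joint ranges: [-2.65, 2.65], [-0.97, 1.79], [-1.3, 1.35], [-1.93, 2.1], [-1.47, 1.37], [-3.14, 3.14]. Speed limits (rad/s): [2.57, 2.57, 3.14, 3.14, 3.14, 3.14].

### API

Orientations are given as a rotation vector (axis times angle).
In Python, from workcell import ctrl gives the robot as it stands.
- The arm moves only by the tool carry_out, never from a script. Its argument "motion" is a list of rows, each a list of 2 entries, a list of its own where there are three numbers: the shift along the world's x, y, z in cm, then the turn, a rotation vector about the world's x, y, z in rad. A call has exactly 10 rows; each row shifts and turns the commanded pose from where the row before left it; what a row does not reach is not made up. A row lasts 1/10 s, in which the tool goes at most 50 mm and 8.59 degrees, less where a joint would pass 70% of its speed; a pose out of reach is approached as far as the arm can. A call is refused whole if a number of a shift passes 5 or a number of a turn 0.15, either way. A call with a gripper value outside its range is refused whole. "grip" is the gripper's target within -1 to 1 (shut at 1, half-way at 0, fully open at -1), set as the call begins (left out, the last holds). The fingers move at their own pace and stop on an object; "newtons" is the grip in N (left out, the last holds). Time passes only in rows, so rows that do not move let the fingers close, or fill a call up. It gives the time, the measured TCP pose, the force and the opening at its end, in the units of the state.
- ctrl.state(): the state, without advancing time (a new reading comes with each control period).
- ctrl.get_image(name): name is "scene" or "top" or "wrist"; returns the picture (420x560x3 uint8, red, green, blue); there is no depth.
- ctrl.camera_info(name): a dict with "K" (3x3 intrinsics, pixels), "camera_from_world" (4x4, takes a point from world to camera coordinates). Camera axes: x right, y down, z forward; pixel columns grow to the right and rows downward; lengths in m; the calibration is good to about 2 mm. A picture is of the moment at which its call begins: read the wrist's pose just before it. camera_info takes no time and is no camera call; for the wrist camera it gives the pose at the moment of the call.
- ctrl.finish_job(): hands the job in, once; it reports no verdict.
The state is a dict: "clock": time; "q": joint angles; "dq": joint speeds; "tau": joint torques, N m; "tcp_pos": TCP position; "orientation": TCP orientation; "force": force on the tool from outside, world axes, zero at the start; "ft_torque": the same for the moment, N m; "width": opening from 0.0 (shut) to 1.0 (fully open).
Only numpy, scipy, OpenCV 4.12 (cv2) and the standard library are available. Lean on these libraries where they do the work, as an engineer would, in place of code of your own. Each camera call takes 0.05 s, during which the arm holds its last target. There are 200 camera calls.

## Working session

There is one attempt and no reset: what is moved stays moved. The work goes in short steps, Python scripts to look and compute and a tool call to move; the robot and the scene stay as the last step left them, time stands still between calls to the robot, and variables do not carry over. Pictures are saved under pics/ and viewed, about 8 in all and at most 12, crops included, and the job is handed in when it is done.

Besides the shell and the picture viewer there is one more tool, called after "Call:" in YAML: its name, and indented under it one key for each argument. carry_out: Moves the arm, as the interface text tells. Its arguments: {"type":"object","properties":{"motion":{"type":"array"},"grip":{"type":"number"},"newtons":{"type":"number"}},"required":["motion"]}

```bash
mkdir -p pics; cat > h.py <<'E'
import numpy as np, cv2
from workcell import ctrl
def snap(name, fn=None):
    ci=ctrl.camera_info(name); im=ctrl.get_image(name)
    if fn: cv2.imwrite('pics/'+fn, cv2.cvtColor(im,cv2.COLOR_RGB2BGR))
    return im,np.array(ci['K']),np.array(ci['camera_from_world'])
def ray(uv,K,T,z):
    d=T[:3,:3].T@np.linalg.solve(K,[uv[0],uv[1],1.]); c=-T[:3,:3].T@T[:3,3]
    return c+d*(z-c[2])/d[2]
def proj(p,K,T):
    q=K@(T[:3,:3]@np.asarray(p,float)+T[:3,3]); return q[:2]/q[2]
E
python3 - <<'E'
from h import *
for n in('scene','top'):
    im,K,T=snap(n,n+'0.png'); print(n,K.round(1).tolist(),T.round(3).tolist(), 'c',(-T[:3,:3].T@T[:3,3]).round(3))
    np.savez(n+'.npz',im=im,K=K,T=T)
print(ctrl.state())
E
```

```text
scene [[504.7, 0.0, 274.7], [0.0, 504.7, 208.6], [0.0, 0.0, 1.0]] [[-0.752, 0.659, -0.0, 0.425], [0.501, 0.571, -0.65, -0.271], [-0.429, -0.489, -0.76, 1.482], [0.0, 0.0, 0.0, 1.0]] c [1.09  0.599 0.95 ]
top [[397.4, 0.0, 275.4], [0.0, 397.4, 211.1], [0.0, 0.0, 1.0]] [[-0.011, -0.999, -0.035, 0.059], [-0.987, 0.016, -0.161, 0.598], [0.162, 0.033, -0.986, 0.887], [0.0, 0.0, 0.0, 1.0]] c [0.447 0.02  0.973]
{'clock': 0.1, 'q': array([ 1.06379243e+00,  3.26918733e-01, -1.93452297e-01,  1.05199885e+00,
       -6.30382593e-06,  1.43659040e+00]), 'dq': array([ 0.00050853, -0.00163516,  0.0002346 ,  0.00240632, -0.00021162,
        0.00093913]), 'tau': array([ 2.02419046e-04, -4.44238973e+01,  2.63038051e+01,  7.86412333e-03,
       -1.10733577e-04, -1.44814226e-05]), 'tcp_pos': array([0.20006839, 0.51177692, 0.23056546]), 'orientation': array([ 0.29132752,  1.55142562, -0.29368777]), 'force': array([-0.14846475, -0.41187973, -1.54729285]), 'ft_torque': array([ 0.0201099 , -0.07960407, -0.03237237]), 'width': 1.0028660149585507}
```

View pics/top0.png

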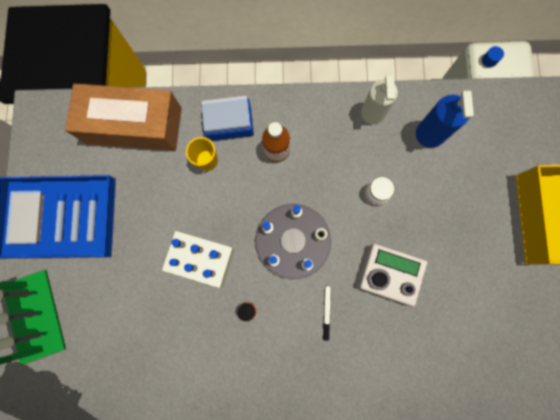

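View pics/scene0.png

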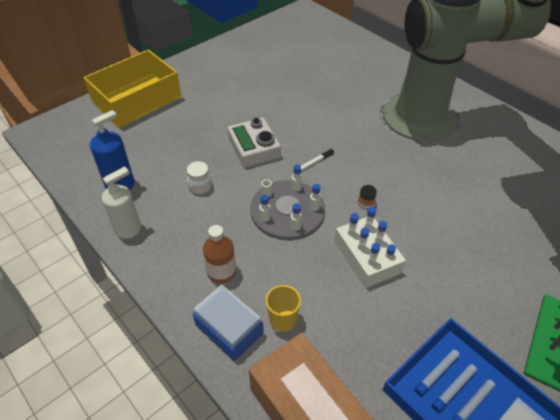

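The top view shows the rack near (197,259), the carousel at (293,240) with its free sleeve at about (321,234), and the console at (393,274) with its large key at (379,280). The scene view shows the same layout. The marker lies at (327,312), and the other jars are clear of this area. Next I'll match the caps across the two views.

```bash
cat > m.py <<'E'
from h import *
V={n:np.load(n+'.npz') for n in('scene','top')}
def caps(n,box):
    v=V[n]; h=cv2.cvtColor(v['im'],cv2.COLOR_RGB2HSV); m=cv2.inRange(h,(100,120,60),(130,255,255))
    k=np.zeros_like(m); x0,y0,x1,y1=box; k[y0:y1,x0:x1]=m[y0:y1,x0:x1]
    _,_,s,c=cv2.connectedComponentsWithStats(k); return [(c[i],s[i,4]) for i in range(1,len(s)) if s[i,4]>8]
def tri(a,b):
    A=[];B=[]
    for n,uv in(('top',a),('scene',b)):
        v=V[n];P=v['K']@v['T'][:3]; A.append(P)
    X=cv2.triangulatePoints(A[0],A[1],np.array(a,float),np.array(b,float)).ravel(); X=X[:3]/X[3]
    return X, max(np.linalg.norm(proj(X,V[n]['K'],V[n]['T'])-uv) for n,uv in(('top',a),('scene',b)))
t=caps('top',(150,190,340,300)); s=caps('scene',(240,150,410,270))
print(len(t),len(s))
for a,na in t:
    for b,nb in s:
        X,e=tri(a,b)
        if e<1.5 and .06<X[2]<.12: print(a.round(1),na,b.round(1),nb,X.round(4),round(e,2))
v=V['top']
def polyc(n,lo,hi,box):
    v=V[n]; h=cv2.cvtColor(v['im'],cv2.COLOR_RGB2HSV); m=cv2.inRange(h,lo,hi); x0,y0,x1,y1=box
    k=np.zeros_like(m); k[y0:y1,x0:x1]=m[y0:y1,x0:x1]
    return max(cv2.findContours(cv2.morphologyEx(k,cv2.MORPH_CLOSE,np.ones((9,9))),0,2)[0],key=cv2.contourArea)
for nm,z,box in(('rack',.05,(150,220,245,295)),('console',.045,(350,235,435,312))):
    c=polyc('top',(0,0,150),(179,60,255),box)
    q=np.array([ray(p,v['K'],v['T'],z)[:2] for p in c[:,0]],np.float32); r=cv2.minAreaRect(q*1000); print(nm,r)
big=cv2.resize(V['top']['im'][195:315,225:445],None,fx=3.6,fy=3.6,interpolation=2)
cv2.imwrite('pics/c.png',big[:,:,::-1])
E
python3 m.py
```

```text
10 10
[296.3 208.5] 50 [264.2 198.7] 56 [0.5986 0.0021 0.0819] 0.02
[265.9 225.3] 47 [296.1 207.7] 53 [0.5616 0.0709 0.0818] 0.32
[175.6 242.5] 50 [375.3 247.5] 60 [0.5236 0.2708 0.1007] 0.24
[194.5 248.2] 48 [364.6 232.2] 56 [0.5103 0.2286 0.1004] 0.08
[213.3 253.9] 46 [353.8 217.6] 58 [0.4977 0.1862 0.1006] 0.37
[272.4 259.2] 42 [315.8 187.9] 52 [0.4853 0.0569 0.0821] 0.45
[173.3 261.9] 43 [390.8 248.8] 53 [0.4819 0.2836 0.0713] 0.09
[307.4 263.5] 41 [296.7 168.5] 45 [ 0.4747 -0.0207  0.081 ] 0.3
[188.3 267.1] 46 [382.1 225.5] 63 [0.4689 0.2414 0.1012] 0.0
[207.  273.1] 47 [371.4 211. ] 62 [0.4558 0.1994 0.1017] 0.18
rack ((494.9236145019531, 236.19631958007812), (224.06741333007812, 172.03961181640625), 89.46963500976562)
console ((444.6531677246094, -207.27587890625), (193.73858642578125, 170.24478149414062), 82.2780532836914)
```

View pics/c.png

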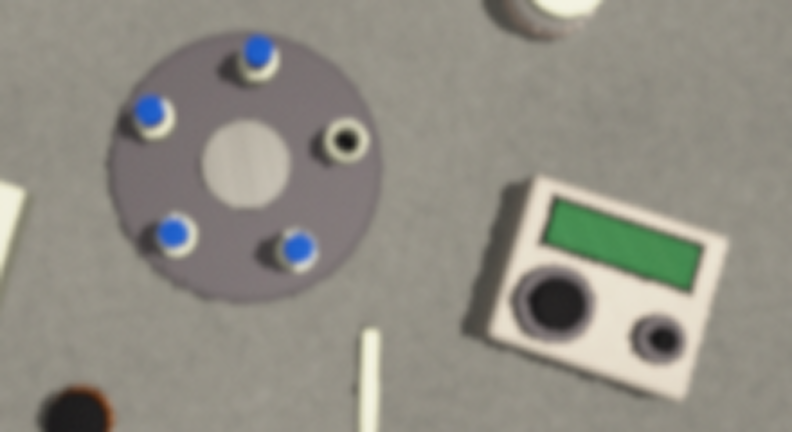

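```bash
cat > n.py <<'E'
from h import *
V=np.load('top.npz');K,T=V['K'],V['T']
C=np.array([[.5986,.0021],[.5616,.0709],[.4853,.0569],[.4747,-.0207]])
A=np.c_[2*C,np.ones(4)]; s=np.linalg.lstsq(A,(C**2).sum(1),rcond=None)[0]; c=s[:2]
r=(s[2]+c@c)**.5; a=np.unwrap(np.arctan2(*(C-c).T[::-1])); print('car',c,r,np.degrees(np.diff(a)))
f=np.mean([a[0]-2*np.pi/5,a[3]+2*np.pi/5-2*np.pi]) ; print('free by fit',c+r*np.array([np.cos(f),np.sin(f)]))
print('free by pixel',ray((320.8,233.9),K,T,.055))
for z in(.05,.055,.06): print('key',ray((379.4,279.2),K,T,z), 'small',ray((225+660/3.6,195+340/3.6),K,T,z))
cor=[ray((225+x/3.6,195+y/3.6),K,T,.045)[:2] for x,y in((540,177),(727,238),(683,400),(490,340))]
cc=np.mean(cor,0);print(cor,cc,[np.linalg.norm(cor[i]-cor[i-1]) for i in range(4)])
y=(cor[0]-cor[1]+cor[3]-cor[2]);y/=np.linalg.norm(y);x=np.array([y[1],-y[0]]);print('key model',cc-.022*x+.031*y,'small',cc-.022*x-.037*y)
E
python3 n.py
```

```text
car [0.53298052 0.01100231] 0.06628284144852951 [72.18714958 71.63021022 72.45299655]
free by fit [ 0.5449564  -0.05418966]
free by pixel [ 0.54260324 -0.05391854  0.055     ]
key [ 0.43795132 -0.18395368  0.05      ] small [ 0.41449602 -0.24750056  0.05      ]
key [ 0.43800168 -0.18284878  0.055     ] small [ 0.41467338 -0.24605158  0.055     ]
key [ 0.43805204 -0.18174388  0.06      ] small [ 0.41485074 -0.2446026   0.06      ]
[array([ 0.51796605, -0.17916059]), array([ 0.47758891, -0.29521249]), array([ 0.3773451 , -0.26082349]), array([ 0.41534461, -0.14253404])] [ 0.44706117 -0.21943265] [np.float64(0.10896175893428464), np.float64(0.12287537034736218), np.float64(0.10597841555978538), np.float64(0.12424313341204068)]
key model [ 0.4360299  -0.18305531] small [ 0.41446132 -0.24754404]
```

Call:
carry_out:
  motion:
    - [[3, -2.5, 0], [0, 0, 0]]
    - [[3, -2.5, 0], [0, 0, 0]]
    - [[3, -2.5, 0], [0, 0, 0]]
    - [[3, -2.5, 0], [0, 0, 0]]
    - [[3, -2.5, 0], [0, 0, 0]]
    - [[3, -2.5, 0], [0, 0, 0]]
    - [[3, -2.5, 0], [0, 0, 0]]
    - [[3, -2.5, 0], [0, 0, 0]]
    - [[3, -2, 0], [0, 0, 0]]
    - [[1, -0.8, 0], [0, 0, 0]]
  grip: 1

```text
clock: 1.1
tcp_pos: [0.4827, 0.2822, 0.2308]
orientation: [0.295, 1.55, -0.295]
force: [-0.9, 0.6, -0.3]
width: -0.001
```

```bash
python3 - <<'E'
from h import *
s=ctrl.state(); print(s['tcp_pos'],s['q'])
im,K,T=snap('wrist')
b=cv2.cvtColor(im,cv2.COLOR_RGB2BGR)
for p,z in(((.4819,.2836),.08),((.5236,.2708),.11),((.5103,.2286),.11),((.4689,.2414),.11)):
    u=proj((*p,z),K,T); print(u); cv2.drawMarker(b,tuple(int(i) for i in u.round()),(0,0,255),0,10)
cv2.imwrite('pics/w1.png',b)
E
```

```text
[0.48270891 0.28221204 0.23080863] [ 3.97420042e-01  3.43280214e-01 -1.69186004e-01  1.05811162e+00
 -6.94503302e-04  7.73624092e-01]
[277.23434056 187.75015734]
[280.93242187 242.03746147]
[233.23485399 245.12992804]
[227.18178056 200.73139108]
```

View pics/w1.png

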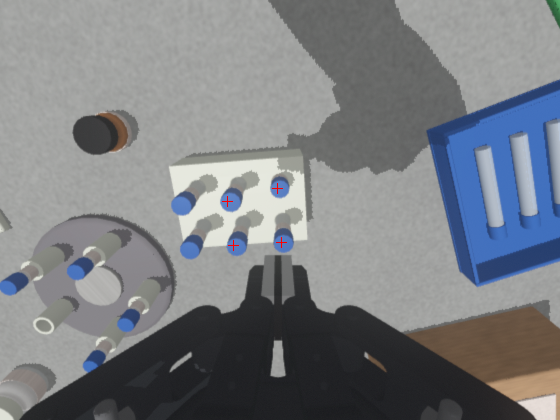

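The wrist view puts the projected points within 1–2 px of the caps. The short tube is at (278,188). I'll go down to 3.3 cm above its cap, which keeps the fingertips above the tall tubes, and hold there.

Call:
carry_out:
  motion:
    - [[0, 0, -1.2], [0, 0, 0]]
    - [[0, 0, -1.2], [0, 0, 0]]
    - [[0, 0, -1.2], [0, 0, 0]]
    - [[0, 0, -1.2], [0, 0, 0]]
    - [[0, 0, -1.2], [0, 0, 0]]
    - [[0, 0, -1.2], [0, 0, 0]]
    - [[0, 0, -1.2], [0, 0, 0]]
    - [[0, 0, -1.2], [0, 0, 0]]
    - [[0, 0, -1.2], [0, 0, 0]]
    - [[0, 0, -1], [0, 0, 0]]

```text
clock: 2.15
tcp_pos: [0.4801, 0.2841, 0.1121]
orientation: [0.292, 1.551, -0.293]
force: [0.1, -0.1, -0.3]
width: 0.004
```

Call:
carry_out:
  motion:
    - [[0, 0, 0], [0, 0, 0]]
    - [[0, 0, 0], [0, 0, 0]]
    - [[0, 0, 0], [0, 0, 0]]
    - [[0, 0, 0], [0, 0, 0]]
    - [[0, 0, 0], [0, 0, 0]]
    - [[0, 0, 0], [0, 0, 0]]
    - [[0, 0, 0], [0, 0, 0]]
    - [[0, 0, 0], [0, 0, 0]]
    - [[0, 0, 0], [0, 0, 0]]
    - [[0, 0, 0], [0, 0, 0]]

```text
clock: 3.15
tcp_pos: [0.4803, 0.2842, 0.1133]
orientation: [0.293, 1.551, -0.293]
force: [0.5, 0.1, -0.5]
width: -0.002
```

Call:
carry_out:
  motion:
    - [[0, 0, 0], [0, 0, 0]]
    - [[0, 0, 0], [0, 0, 0]]
    - [[0, 0, 0], [0, 0, 0]]
    - [[0, 0, 0], [0, 0, 0]]
    - [[0, 0, 0], [0, 0, 0]]
    - [[0, 0, 0], [0, 0, 0]]
    - [[0, 0, 0], [0, 0, 0]]
    - [[0, 0, 0], [0, 0, 0]]
    - [[0, 0, 0], [0, 0, 0]]
    - [[0, 0, 0], [0, 0, 0]]

```text
clock: 4.15
tcp_pos: [0.4803, 0.2842, 0.1133]
orientation: [0.292, 1.551, -0.292]
force: [-0.3, -0.3, 0.7]
width: 0.003
```

Call:
carry_out:
  motion:
    - [[0, 0, 1.2], [0, 0, 0]]
    - [[0, 0, 1.2], [0, 0, 0]]
    - [[0, 0, 1.2], [0, 0, 0]]
    - [[0, 0, 1.2], [0, 0, 0]]
    - [[0, 0, 1.2], [0, 0, 0]]
    - [[0, 0, 1.2], [0, 0, 0]]
    - [[0, 0, 1.2], [0, 0, 0]]
    - [[0, 0, 1.2], [0, 0, 0]]
    - [[0, 0, 1.2], [0, 0, 0]]
    - [[0, 0, 1], [0, 0, 0]]

```text
clock: 5.15
tcp_pos: [0.4805, 0.2843, 0.2324]
orientation: [0.293, 1.551, -0.292]
force: [-0.6, -0.4, -0.7]
width: 0.002
```

Call:
carry_out:
  motion:
    - [[0.6, -3.4, 0], [0, 0, 0]]
    - [[0.6, -3.4, 0], [0, 0, 0]]
    - [[0.6, -3.4, 0], [0, 0, 0]]
    - [[0.6, -3.4, 0], [0, 0, 0]]
    - [[0.6, -3.4, 0], [0, 0, 0]]
    - [[0.6, -3.4, 0], [0, 0, 0]]
    - [[0.6, -3.4, 0], [0, 0, 0]]
    - [[0.7, -3.4, 0], [0, 0, 0]]
    - [[0.7, -3.4, 0], [0, 0, 0]]
    - [[0.7, -3.2, 0], [0, 0, 0]]

```text
clock: 6.15
tcp_pos: [0.5434, -0.0553, 0.2317]
orientation: [0.293, 1.551, -0.293]
force: [0.3, 0.7, -0.4]
width: 0.002
```

```bash
python3 - <<'E'
from h import *
for i in range(4): ctrl.get_image('wrist')
s=ctrl.state(); print(s['tcp_pos'])
im,K,T=snap('wrist')
b=cv2.cvtColor(im,cv2.COLOR_RGB2BGR)
for p,z in(((.5438,-.054),.055),((.437,-.183),.055),((.4145,-.2465),.055),((.4747,-.0207),.09)):
    u=proj((*p,z),K,T); print(u); cv2.drawMarker(b,tuple(int(i) for i in u.round()),(0,0,255),0,10)
cv2.imwrite('pics/w2.png',b)
E
```

```text
[ 0.54320575 -0.05424689  0.23130054]
[276.62120461 182.95236717]
[116.14842035 132.02061326]
[ 48.85963756 134.42189301]
[282.98276698 107.18089928]
```

View pics/w2.png

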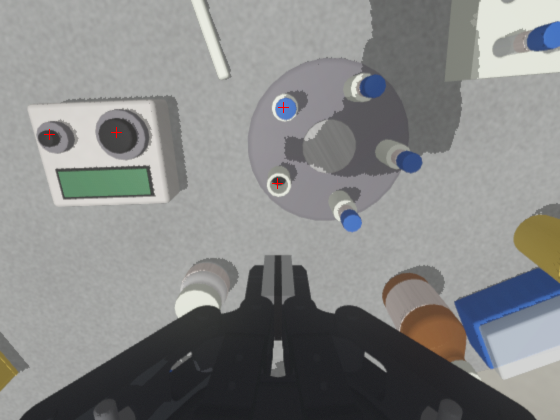

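The free sleeve at (278,184) matches its marker, and the key at (118,133) matches as well. Next I go down over the free sleeve and hold.

Call:
carry_out:
  motion:
    - [[0, 0, -1.4], [0, 0, 0]]
    - [[0, 0, -1.4], [0, 0, 0]]
    - [[0, 0, -1.4], [0, 0, 0]]
    - [[0, 0, -1.4], [0, 0, 0]]
    - [[0, 0, -1.4], [0, 0, 0]]
    - [[0, 0, -1.4], [0, 0, 0]]
    - [[0, 0, -1.4], [0, 0, 0]]
    - [[0, 0, -1.4], [0, 0, 0]]
    - [[0, 0, -1.4], [0, 0, 0]]
    - [[0, 0, -1.7], [0, 0, 0]]

```text
clock: 7.4
tcp_pos: [0.5435, -0.0522, 0.0883]
orientation: [0.291, 1.551, -0.29]
force: [0.3, 0.2, 0.1]
width: -0.0
```

Call:
carry_out:
  motion:
    - [[0, 0, 0], [0, 0, 0]]
    - [[0, 0, 0], [0, 0, 0]]
    - [[0, 0, 0], [0, 0, 0]]
    - [[0, 0, 0], [0, 0, 0]]
    - [[0, 0, 0], [0, 0, 0]]
    - [[0, 0, 0], [0, 0, 0]]
    - [[0, 0, 0], [0, 0, 0]]
    - [[0, 0, 0], [0, 0, 0]]
    - [[0, 0, 0], [0, 0, 0]]
    - [[0, 0, 0], [0, 0, 0]]

```text
clock: 8.4
tcp_pos: [0.5433, -0.0538, 0.0882]
orientation: [0.293, 1.551, -0.293]
force: [-0.1, 0.2, -0.6]
width: 0.001
```

Call:
carry_out:
  motion:
    - [[0, 0, 0], [0, 0, 0]]
    - [[0, 0, 0], [0, 0, 0]]
    - [[0, 0, 0], [0, 0, 0]]
    - [[0, 0, 0], [0, 0, 0]]
    - [[0, 0, 0], [0, 0, 0]]
    - [[0, 0, 0], [0, 0, 0]]
    - [[0, 0, 0], [0, 0, 0]]
    - [[0, 0, 0], [0, 0, 0]]
    - [[0, 0, 0], [0, 0, 0]]
    - [[0, 0, 0], [0, 0, 0]]

```text
clock: 9.4
tcp_pos: [0.5434, -0.0538, 0.0883]
orientation: [0.293, 1.551, -0.292]
force: [0.2, -0.5, -0.3]
width: 0.001
```

Call:
carry_out:
  motion:
    - [[0, 0, 1.4], [0, 0, 0]]
    - [[0, 0, 1.4], [0, 0, 0]]
    - [[0, 0, 1.4], [0, 0, 0]]
    - [[0, 0, 1.4], [0, 0, 0]]
    - [[0, 0, 1.4], [0, 0, 0]]
    - [[0, 0, 1.4], [0, 0, 0]]
    - [[0, 0, 1.4], [0, 0, 0]]
    - [[0, 0, 1], [0, 0, 0]]
    - [[0, 0, 0], [0, 0, 0]]
    - [[0, 0, 0], [0, 0, 0]]

```text
clock: 10.4
tcp_pos: [0.5432, -0.0537, 0.196]
orientation: [0.292, 1.551, -0.292]
force: [-0.6, -0.3, 0.3]
width: 0.003
```

Call:
carry_out:
  motion:
    - [[-1, -1.3, 0], [0, 0, 0]]
    - [[-1, -1.3, 0], [0, 0, 0]]
    - [[-1, -1.3, 0], [0, 0, 0]]
    - [[-1, -1.3, 0], [0, 0, 0]]
    - [[-1.1, -1.3, 0], [0, 0, 0]]
    - [[-1.1, -1.3, 0], [0, 0, 0]]
    - [[-1.1, -1.3, 0], [0, 0, 0]]
    - [[-1.1, -1.3, 0], [0, 0, 0]]
    - [[-1.1, -1.3, 0], [0, 0, 0]]
    - [[-1.1, -1.2, 0], [0, 0, 0]]

```text
clock: 11.4
tcp_pos: [0.4357, -0.1841, 0.1961]
orientation: [0.294, 1.551, -0.294]
force: [0.4, 0.5, -0.3]
width: 0.002
```

Call:
carry_out:
  motion:
    - [[0, 0, -1.4], [0, 0, 0]]
    - [[0, 0, -1.4], [0, 0, 0]]
    - [[0, 0, -1.4], [0, 0, 0]]
    - [[0, 0, -1.4], [0, 0, 0]]
    - [[0, 0, -1.4], [0, 0, 0]]
    - [[0, 0, -1.4], [0, 0, 0]]
    - [[0, 0, -1.4], [0, 0, 0]]
    - [[0, 0, -1.4], [0, 0, 0]]
    - [[0, 0, -1], [0, 0, 0]]
    - [[0, 0, 0], [0, 0, 0]]

```text
clock: 12.4
tcp_pos: [0.4357, -0.1827, 0.0731]
orientation: [0.294, 1.553, -0.293]
force: [-0.4, -0.4, -0.5]
width: -0.003
```

Call:
carry_out:
  motion:
    - [[0, 0, -0.1], [0, 0, 0]]
    - [[0, 0, -0.1], [0, 0, 0]]
    - [[0, 0, -0.1], [0, 0, 0]]
    - [[0, 0, -0.1], [0, 0, 0]]
    - [[0, 0, -0.1], [0, 0, 0]]
    - [[0, 0, -0.1], [0, 0, 0]]
    - [[0, 0, -0.1], [0, 0, 0]]
    - [[0, 0, -0.1], [0, 0, 0]]
    - [[0, 0, 0], [0, 0, 0]]
    - [[0, 0, 0], [0, 0, 0]]

```text
clock: 13.4
tcp_pos: [0.4374, -0.1827, 0.0663]
orientation: [0.292, 1.551, -0.292]
force: [-0.3, 0.9, 2.2]
width: 0.001
```

Call:
carry_out:
  motion:
    - [[0, 0, -0.1], [0, 0, 0]]
    - [[0, 0, -0.1], [0, 0, 0]]
    - [[0, 0, -0.1], [0, 0, 0]]
    - [[0, 0, 0], [0, 0, 0]]
    - [[0, 0, 0], [0, 0, 0]]
    - [[0, 0, 0], [0, 0, 0]]
    - [[0, 0, 0], [0, 0, 0]]
    - [[0, 0, 0], [0, 0, 0]]
    - [[0, 0, 0], [0, 0, 0]]
    - [[0, 0, 0], [0, 0, 0]]

```text
clock: 14.4
tcp_pos: [0.4373, -0.1828, 0.0633]
orientation: [0.293, 1.551, -0.293]
force: [0.1, 1.1, 4.4]
width: 0.003
```

Call:
carry_out:
  motion:
    - [[0, 0, -0.1], [0, 0, 0]]
    - [[0, 0, -0.1], [0, 0, 0]]
    - [[0, 0, -0.1], [0, 0, 0]]
    - [[0, 0, 0], [0, 0, 0]]
    - [[0, 0, 0], [0, 0, 0]]
    - [[0, 0, 0], [0, 0, 0]]
    - [[0, 0, 0], [0, 0, 0]]
    - [[0, 0, 0], [0, 0, 0]]
    - [[0, 0, 0], [0, 0, 0]]
    - [[0, 0, 0], [0, 0, 0]]

```text
clock: 15.4
tcp_pos: [0.4374, -0.1828, 0.0609]
orientation: [0.292, 1.551, -0.293]
force: [-3.0, 1.7, 12.6]
width: -0.001
```

The force rose about 0.7 N per mm up to 4.4 N, then jumped to 12.6 N at the stop. The total travel was about 6 mm, so the key is fully down. I'll lift off now.

Call:
carry_out:
  motion:
    - [[0, 0, 0.5], [0, 0, 0]]
    - [[0, 0, 0.8], [0, 0, 0]]
    - [[0, 0, 1.2], [0, 0, 0]]
    - [[0, 0, 1.4], [0, 0, 0]]
    - [[0, 0, 1.4], [0, 0, 0]]
    - [[0, 0, 1.4], [0, 0, 0]]
    - [[0, 0, 1.4], [0, 0, 0]]
    - [[0, 0, 1.4], [0, 0, 0]]
    - [[0, 0, 1.4], [0, 0, 0]]
    - [[0, 0, 1], [0, 0, 0]]

```text
clock: 16.4
tcp_pos: [0.4374, -0.183, 0.1802]
orientation: [0.292, 1.55, -0.293]
force: [-0.1, -0.1, -0.3]
width: -0.006
```

```bash
python3 - <<'E'
from h import *
snap('wrist','w3.png'); im,_,_=snap('top','t3.png')
d=cv2.absdiff(im,np.load('top.npz')['im']); print(ctrl.state()['force'])
E
```

```text
[-0.24658982  0.14471101  0.20168876]
```

View pics/w3.png

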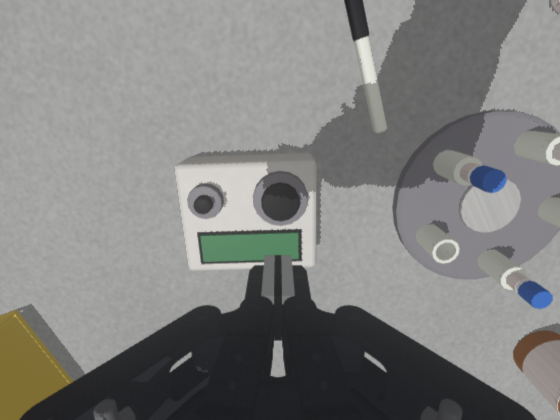

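View pics/t3.png

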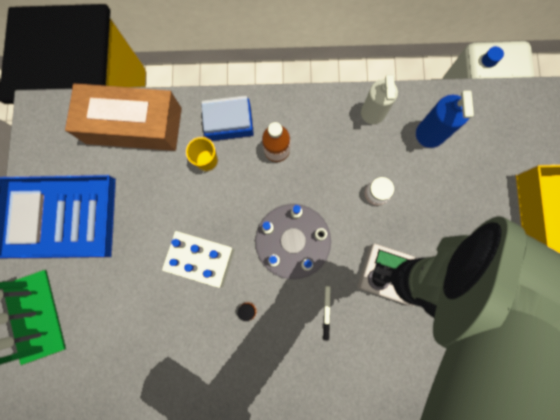

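The wrist view shows both keys at (280,200) and (204,203), with the gripper clear of the console. In the top view, the rack, tubes, carousel and bystanders are where they were at the start.

```bash
python3 -c "
from h import *
print(ctrl.finish_job())"
```

```text
the job is handed in; nothing more can be done
None
```

The job is handed in after 16.5 s of the 54 s allowed; no verdict is reported.

- **Short tube:** with the gripper shut, I held the fingertips about 3.3 cm above the cap, about 2 mm off centre, for 2 s.
- **Free carousel place:** I held about 3.3 cm above the mouth for 2 s. My two position estimates for it differed by about 2 mm, and I aimed between them.
- **Large key:** I pressed it about 6 mm. The force rose to 4.4 N on the spring, then to 12.6 N at the stop. Then I lifted clear.

**Last checks:** the force on the tool was back to about 0 N. By eye, the last pictures showed the tubes, rack and bystanders unmoved and the gripper clear of the console. I took the key's return from the zero force and the wrist picture and did not measure it. No check failed.

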